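# Fetch the long strip from the sloping rack and clamp it in the drilling jig

### The arm

A 7-joint arm with a two-finger parallel gripper is mounted at the origin on a cart in front of the work surface, level with it; the furniture and walls round the work are solid. World frame = base frame: x ahead of the robot, y to its left, z up, the work surface at z = 0. Lengths are in m, angles in rad, forces in N, time in s.
With the tool pointing down it reaches from about 0.4 to 0.85 m from the base axis. Payload 10.4 kg.
Tool frame: the origin (TCP) lies at the very end of the fingers, on their centre line; the grasp point (between the pads) lies 19 mm behind it (grip_point_offset is the distance from the TCP to the grasp point, in m); z points along the fingers, y is the line along which they close (so a half turn about z gives the same grasp; the last joint's range is limited). The gripper opens to 87 mm and grips with 3 to 60 N. Pads are 19 mm wide; open, the fingers measure 117 mm over their backs; the gripper's body (75 mm by 190 mm) begins 51 mm behind the grasp point.
Start: joints at [-1.263, 0.332, -0.065, 1.46, 0.022, 1.35, -0.088], TCP at [0.203, 0.591, 0.223] pointing down, gripper open.
Joint ranges: [-2.6, 2.6], [-0.5, 2.12], [-1.47, 1.34], [0.16, 2.42], [-1.27, 4.41], [0.06, 2.06], [-2.6, 2.6]. Speed limits (rad/s): [2.22, 2.22, 2.79, 2.79, 3.14, 3.14, 3.14].

### API

Orientations are given as a unit quaternion [x, y, z, w].
In Python, from bench import * gives the robot as it stands.
- The arm moves only by the tool play_rows, never from a script. Its argument "increments" is text: rows parted by semicolons, each of 7 numbers parted by spaces: the turn, a rotation vector about the tool's x, y, z in rad, then the shift along the tool's x, y, z in m, then the opening, from 0 (shut) to 1 (fully open). A call has 1 to 8 rows; each row is the pose to reach, as a shift and turn from the pose commanded when the call began, along the tool's axes at that moment; what a row does not reach only later rows make up. A row lasts 1/10 s, in which the tool goes at most 50 mm and 8.59 degrees, less where a joint would pass 70% of its speed; a pose out of reach is approached as far as the arm can. A call with a gripper value outside its range is refused whole. The fingers move at their own pace and stop on an object; "grip_force" is the grip in N (left out, the last holds). Time passes only in rows, so rows that repeat a pose let the fingers close. It gives the time, the measured TCP pose, the force, the opening and the grip force at its end, in the units of the state.
- read_state(): the state, without advancing time (a new reading comes with each control period).
- camera(name): name is "side" or "top"; returns a dict with "color" (384x512x3 uint8, red, green, blue), "fx", "fy", "cx", "cy" (pixels), "k1" (the pictures are not rectified: a ray, as slopes to the right and down, at radius r is drawn at 1 + k1 r^2 times it, then the intrinsics apply), "camera_from_world" (4x4, takes a point from world to camera coordinates). Camera axes: x right, y down, z forward; pixel columns grow to the right and rows downward; lengths in m; the calibration is good to about 2 mm. A picture is of the moment at which its call begins. There is no depth.
- close_job(): hands the job in; it is judged then, once.
The state is a dict: "time": time; "joint_positions": joint angles; "joint_vel": joint speeds; "joint_torque": joint torques, N m; "ee_pos": TCP position; "eef_rot": TCP orientation; "ft_force": force on the tool from outside, world axes, zero at the start; "torque": the same for the moment, N m; "width": finger opening in m; "grip_force": force on a finger pad.
Only numpy, scipy, OpenCV 4.12 (cv2) and the standard library are available. Lean on these libraries where they do the work, as an engineer would, in place of code of your own. Each camera call takes 0.05 s, during which the arm holds its last target. There are 200 camera calls.

### The job

Take the longest of the three wooden strips out of the sloping slotted rack, lay it flat on the bench and let go of it to change your grip, then pick it up again near one of its ends. Lay it in the drilling jig at right angles to the fence and centred below the raised clamp foot, flat on the jig's base with its far end butted against the fence and its tail sticking out over the open side; let go, and then press the clamp arm down until the foot sits on the strip. Leave the other strips in their slots and do not disturb the loose things nearby.

Things in the scene. Friction and masses are not known exactly. Their poses are not given: they have to be found in the camera images.
- jig: drilling jig fixed to the bench: wooden base (x -52 to +38 mm, y +-100 mm, top 18 mm above the bench); wooden fence rail along its +x side (x +38 to +52, top at 34 mm), -x side open towards the robot. Origin under the middle, on the bench. Steel clamp bracket near the middle (x -32 to +16, y -42 to +30, 52 mm high); red grip leans to -y when open, out to about y -115 mm, 85 mm high
- jig_lever (a joint): clamp arm angle, rad: 0 = foot down on the bare base, 0.70 = fully raised. Starts at 0.52 to 0.66 (foot at least 34 mm over the base, arm's end up to 105 mm over the bench); about 0.20 with the foot on a 14 mm strip. Hinge along the jig's x at y -8, z 43 mm; stiff, stays where left. A few newtons down on the arm's end lower it
- clamp_end (a point): top of the foot's spindle at the arm's free end, where to press down; moves with the arm. The arm (jig x -16 to +1) runs along the jig's +y; the rubber foot (18 mm across) is 44 mm below this point. With the arm at 0 it lies at jig x -8, y +66, z 62 mm
- strip_seat (a point): point on the jig's base top at the foot of the fence face, straight across (along the jig's x) from the foot: the middle of the strip's far lower edge belongs here; axes as the jig
- rack: plywood rack fixed to the bench, 204 mm wide (y), 155 mm deep (x), floor rising 12 degrees towards +x; three slots along x, 30 mm wide, 64 mm apart. Wooden blocks 18 mm over the floor flank each slot at its lower 30 mm and upper 49 mm; between them a 57 mm window where fingers fit beside a strip. Highest point 75 mm. Origin under the middle, on the bench
- slot0 (a point): centre of the window of the -y slot, on the sloping floor; axes as the rack (level)
- slot1 (a point): the same for the middle slot
- slot2 (a point): the same for the +y slot
- strip_long: the longest strip, pale bare wood, 130 x 26 x 14 mm, about 47 g; lies in one of the slots against the low front stop. Origin: middle of the lower edge of one end (the low end at the start), x along its length, z up through its thickness
- strip_long_end0 (a point): middle of the end face at the strip's origin
- strip_long_end1 (a point): middle of its other end face, 130 mm along x
- strip_long_mid (a point): centre of the long strip
- strip_mid: strip of the same wood, 108 x 26 x 14 mm, in another slot; stays there; origin as the long strip
- strip_short: strip of the same wood, 86 x 26 x 14 mm, in another slot; stays there; origin as the long strip
- tape_measure: bystander: tape measure, 37 x 93 x 64 mm, on the bench behind the work; origin under its middle
- sand_block: bystander: sanding block, 63 x 101 x 34 mm, in front at the right; origin under its middle
- cup_hinge: bystander: concealed cabinet hinge, 56 x 84 x 22 mm, in front at the left; origin under its middle
Not all that is in view belongs to the job. What is shaped like the strip_long but purple is not meant.

How it is judged:
By the outcome, as a careful person would: the job done as asked, in the order asked, and still so for the second after the job is handed in, with the robot touching nothing.
It also fails if it takes over 72 s, if anything falls off the work surface, if the arm or the gripper's body presses on something with over 40 N, if the wrist force passes 120 N, or if a joint passes its speed limit or range.

## Working session

There is one attempt and no reset: what is moved stays moved. The work goes in short steps, Python scripts to look and compute and a tool call to move; the robot and the scene stay as the last step left them, time stands still between calls to the robot, and variables do not carry over. Pictures are saved under pics/ and viewed, at most 10 in all, crops included, and the job is handed in when it is done.

Besides the shell and the picture viewer there is one more tool, called after ">>>" by a JSON object that holds its "fn" and its "kwargs". play_rows: Moves the arm, as the interface text tells. Its arguments: {"type":"object","properties":{"increments":{"type":"string"},"grip_force":{"type":"number"}},"required":["increments"]}

```bash
ls; mkdir -p pics; cat > h.py <<'E'
from bench import *
import numpy as np, cv2
from scipy.spatial.transform import Rotation as R
def snap(n,f=None):
    c=camera(n); np.savez(f'pics/{f or n}.npz',**c); cv2.imwrite(f'pics/{f or n}.png',c['color'][:,:,::-1]); return c
def load(f): return dict(np.load(f'pics/{f}.npz'))
def K(c): return np.array([[c['fx'],0,c['cx']],[0,c['fy'],c['cy']],[0,0,1.]],float),np.array([float(c['k1']),0,0,0])
def ray(c,uv):
    k,d=K(c); p=cv2.undistortPoints(np.array(uv,float).reshape(-1,1,2),k,d)[:,0]
    T=c['camera_from_world']; Rm=T[:3,:3]; o=-Rm.T@T[:3,3]
    return o,np.c_[p,np.ones(len(p))]@Rm
def plane(c,uv,z):
    o,d=ray(c,uv); z=np.broadcast_to(z,len(d)); return o+d*((z-o[2])/d[:,2])[:,None]
def proj(c,P):
    k,d=K(c); T=c['camera_from_world']; return cv2.projectPoints(np.array(P,float).reshape(-1,1,3),cv2.Rodrigues(T[:3,:3])[0],T[:3,3],k,d)[0][:,0]
def tri(c1,u1,c2,u2):
    o1,d1=ray(c1,[u1]);o2,d2=ray(c2,[u2]);d1=d1[0];d2=d2[0]
    s=np.linalg.lstsq(np.c_[d1,-d2],o2-o1,rcond=None)[0]; a=o1+s[0]*d1;b=o2+s[1]*d2
    return (a+b)/2,np.linalg.norm(a-b)
E
python3 - <<'E'
from h import *
np.set_printoptions(precision=4,suppress=True)
a=snap('top','top0');b=snap('side','side0')
for c in(a,b):print(c['fx'],c['k1'],c['camera_from_world'])
s=read_state();print(s)
E
```

```text
pics
475.45011801532684 -0.06988885707361639 [[ 0.0089 -1.     -0.0044  0.0006]
 [-0.9962 -0.0084 -0.0871  0.5523]
 [ 0.0871  0.0052 -0.9962  1.5789]
 [ 0.      0.      0.      1.    ]]
365.76858881063345 -0.02916833709787748 [[ 0.9485 -0.3168  0.0073 -0.5166]
 [-0.1844 -0.5705 -0.8004  0.1495]
 [ 0.2577  0.7578 -0.5995  1.0483]
 [ 0.      0.      0.      1.    ]]
{'time': 0.1, 'joint_positions': array([-1.2626,  0.3328, -0.0647,  1.4608,  0.0216,  1.3499, -0.0885]), 'joint_vel': array([-0.0018, -0.0014,  0.0005, -0.0015, -0.0005, -0.0002,  0.0005]), 'joint_torque': array([  0.0013, -62.4542,   0.0245, -39.0719,  -0.0614,   0.0366,
         0.0001]), 'ee_pos': array([0.2029, 0.5908, 0.2219]), 'eef_rot': array([ 0.1646,  0.9864, -0.0006, -0.0001]), 'ft_force': array([-0.0923,  0.1835,  0.1966]), 'torque': array([ 0.0011,  0.0055, -0.0071]), 'grip_force': 0.0, 'width': 0.08695364651019809}
```

View pics/top0.png

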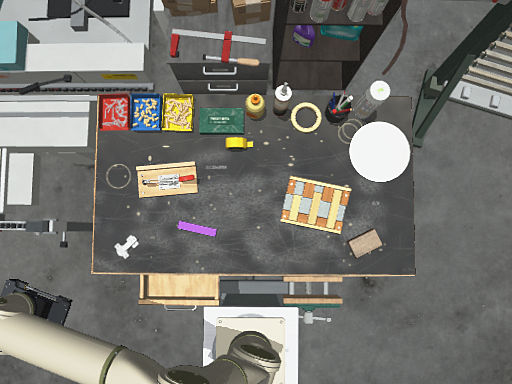

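View pics/side0.png

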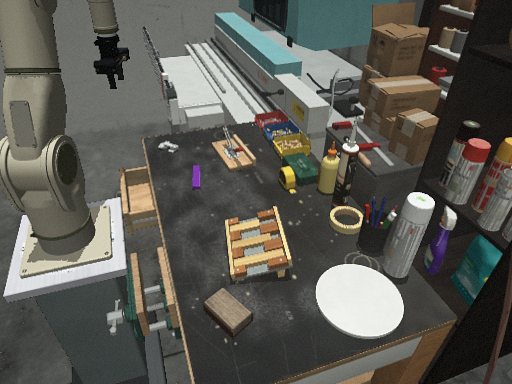

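Top view: jig near (168,180), rack near (316,204), purple decoy (197,228), sanding block (366,242), hinge (126,244), tape measure (239,143). Next, close crops of the rack and jig.

```bash
python3 - <<'E'
from h import *
a=load('top0')['color'][:,:,::-1];b=load('side0')['color'][:,:,::-1]
f=lambda im,x,y:cv2.resize(im[y:y+75,x:x+100],(400,300),interpolation=cv2.INTER_CUBIC)
cv2.imwrite('pics/crop0.png',np.vstack([np.hstack([f(a,265,168),f(a,120,145)]),np.hstack([f(b,212,203),f(b,185,115)])]))
c=load('top0');print(plane(c,[(316,204),(168,180),(197,228),(366,242),(126,244),(239,143),(92,273),(414,273)],0.0).round(3))
E
```

```text
[[ 0.499 -0.22   0.   ]
 [ 0.578  0.288  0.   ]
 [ 0.414  0.185  0.   ]
 [ 0.371 -0.39   0.   ]
 [ 0.357  0.427  0.   ]
 [ 0.708  0.045  0.   ]
 [ 0.257  0.542  0.   ]
 [ 0.267 -0.554  0.   ]]
```

View pics/crop0.png

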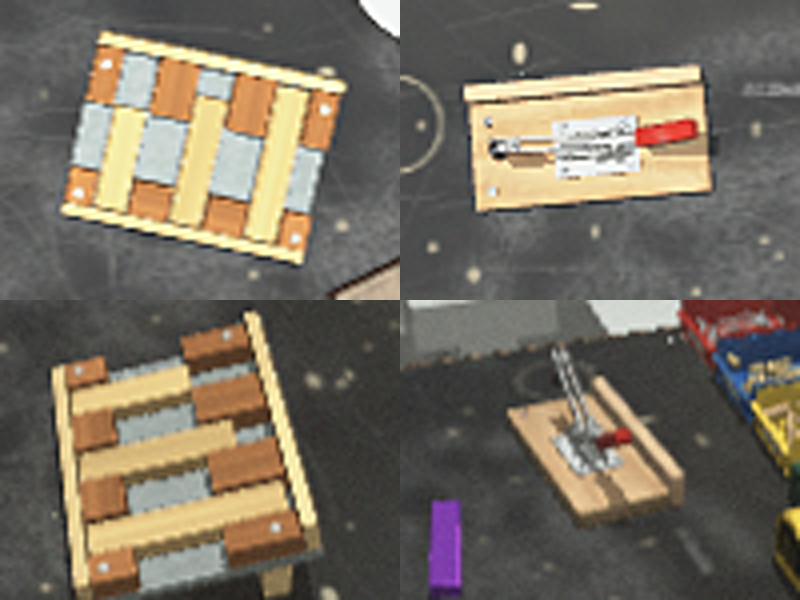

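Candidates (top view): strips in rack at (296,207) short, (314,208) middle, (334,209) longest, spanning nearly from front stop to back rail; purple one at (197,228) excluded. I choose the strip at (334,209), in slot0 (−y). The jig's fence is on the far side, with the raised foot spindle at about (244,182).

```bash
python3 - <<'E'
from h import *
np.set_printoptions(precision=4,suppress=True)
t=load('top0');s=load('side0')
def up(c,x,y,w=100,h=75):return cv2.resize(c['color'][y:y+h,x:x+w,::-1],(w*8,h*8),interpolation=cv2.INTER_CUBIC)
def rects(c,x,y,lo,hi,n,er=9,mina=3000):
    im=up(c,x,y);m=cv2.inRange(cv2.cvtColor(im,cv2.COLOR_BGR2HSV),lo,hi)
    m=cv2.morphologyEx(m,cv2.MORPH_OPEN,np.ones((er,er)))
    cs,_=cv2.findContours(m,cv2.RETR_EXTERNAL,cv2.CHAIN_APPROX_NONE)
    cv2.imwrite(f'pics/m_{n}.png',m)
    for k in cs:
        if cv2.contourArea(k)<mina:continue
        p=cv2.approxPolyDP(cv2.convexHull(k),14,True)[:,0]
        print(n,cv2.contourArea(k),((p+.5)/8-.5+[x,y]).round(2).tolist())
im=up(t,265,168);h=cv2.cvtColor(im,cv2.COLOR_BGR2HSV)
print('hsv strip',h[330,554],'brown',h[200,360],'grey',h[300,320]); 
h2=cv2.cvtColor(up(t,120,145),cv2.COLOR_BGR2HSV);print('base',h2[400,220],'fence',h2[165,1200//2],'shadow',h2[290,760-0])
rects(t,265,168,(15,60,150),(35,255,255),'toprack')
rects(t,120,145,(8,50,120),(35,255,255),'topjig')
rects(s,212,203,(15,60,120),(35,255,255),'siderack')
rects(s,185,115,(8,50,100),(35,255,255),'sidejig')
a=[cv2.imread(f'pics/m_{n}.png') for n in('toprack','topjig','siderack','sidejig')]
A=np.vstack([np.hstack(a[:2]),np.hstack(a[2:])]);B=np.vstack([np.hstack([up(t,265,168),up(t,120,145)]),np.hstack([up(s,212,203),up(s,185,115)])])
cv2.imwrite('pics/mm.png',cv2.resize(cv2.addWeighted(A,.35,B,.65,0),(800,600)))
E
```

```text
hsv strip [ 26  81 245] brown [ 14 148 210] grey [ 78  15 210]
base [ 21  87 242] fence [ 15  78 108] shadow [70  8 95]
toprack 15581.5 [[292.81, 192.44], [299.94, 194.81], [296.44, 220.69], [291.31, 223.44], [281.94, 210.44]]
toprack 18019.0 [[316.81, 191.56], [321.69, 194.94], [316.81, 225.69], [307.31, 225.06], [306.56, 214.44], [312.69, 192.81]]
toprack 22337.5 [[339.69, 189.56], [341.56, 195.19], [334.31, 229.81], [323.44, 230.31], [320.19, 225.56], [333.31, 189.94]]
topjig 114886.5 [[194.31, 161.19], [197.19, 192.31], [138.56, 196.44], [136.06, 165.56]]
siderack 74585.0 [[258.19, 218.69], [282.31, 248.19], [283.44, 254.94], [230.94, 275.94], [224.56, 219.81]]
siderack 15016.5 [[272.94, 205.56], [276.44, 206.44], [291.31, 264.56], [288.81, 264.44]]
sidejig 10617.5 [[284.44, 134.81], [284.44, 155.06], [281.56, 155.19], [272.19, 139.94], [276.56, 135.94]]
sidejig 39374.0 [[211.44, 141.94], [235.31, 133.56], [255.44, 157.06], [254.94, 164.94], [229.44, 168.56]]
```

View pics/mm.png

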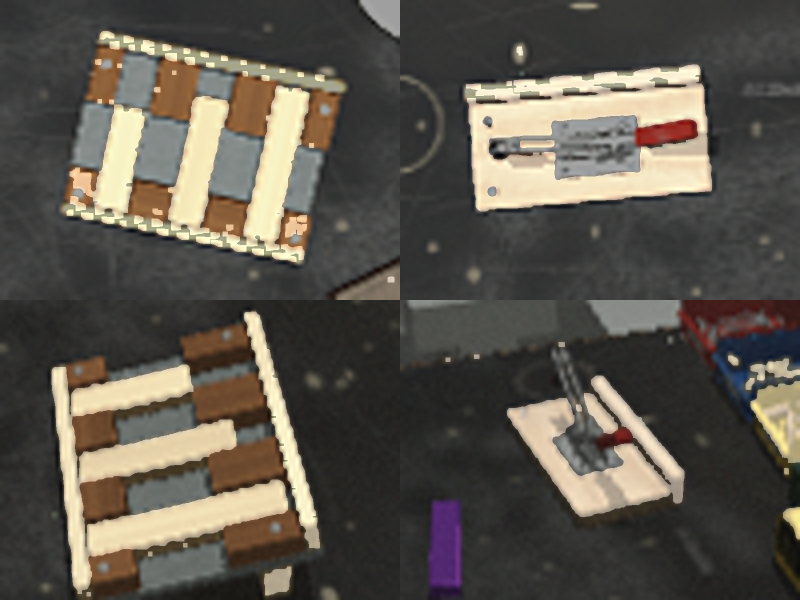

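```bash
cat > fit.py <<'E'
from h import *
from scipy.optimize import least_squares
np.set_printoptions(precision=4,suppress=True)
t=load('top0');s=load('side0')
cv=lambda x,y,ox,oy:((np.array(x)+.5)/4-.5+ox,(np.array(y)+.5)/4-.5+oy)
TR=lambda x,y:np.r_[cv(x,y,265,168)];TJ=lambda x,y:np.r_[cv(x-400,y,120,145)]
SR=lambda x,y:np.r_[cv(x,y-300,212,203)];SJ=lambda x,y:np.r_[cv(x-400,y-300,185,115)]
# long strip top-face mids
for n,a,b in(('far',TR(291,90),SR(285,496)),('low',TR(263,239),SR(89,540))):print(n,*tri(t,a,s,b))
for n,a,b in(('rackFL',TR(62,210),SR(52,368)),('rackFR',TR(303,264),SR(80,590)),('rackRL',TR(100,31),SR(252,313)),('rackRR',TR(346,85),SR(318,545)),('jig -x+y',TJ(476,211),SJ(508,410)),('jig -x-y',TJ(713,188),SJ(580,512)),('spindle',TJ(497,147),SJ(558,349))):print(n,*tri(t,a,s,b))
def fit(L,U,p0):
    L=np.array(L)
    def P(p):c,q=np.cos(p[2]),np.sin(p[2]);return np.c_[p[0]+c*L[:,0]-q*L[:,1],p[1]+q*L[:,0]+c*L[:,1],L[:,2]]
    r=least_squares(lambda p:(proj(t,P(p))-U).ravel(),p0);print('pose',r.x,'deg',np.degrees(r.x[2]),'res',r.fun);return r.x
fit([(.052,.1,.034),(.052,-.1,.034),(-.052,-.1,.018),(-.052,.1,.018)],[TJ(464,87),TJ(699,67),TJ(713,188),TJ(476,211)],[.58,.29,.05])
for zf in(.035,.042,.05):fit([(.0775,.102,.075),(.0775,-.102,.075),(-.0775,-.102,zf),(-.0775,.102,zf)],[TR(100,31),TR(346,82),TR(303,264),TR(62,210)],[.5,-.22,-.2])
E
python3 fit.py
```

```text
far [ 0.5427 -0.2834  0.0559] 0.0005830757252299737
low [ 0.4184 -0.2626  0.0355] 0.0032783812964189765
rackFL [ 0.4407 -0.0951  0.0339] 0.004345724925760318
rackFR [ 0.4    -0.2969  0.0326] 0.0010888867930873797
rackRL [ 0.5859 -0.1231  0.0712] 0.006297954503914562
rackRR [ 0.5465 -0.3287  0.0568] 0.0018981284180296565
jig -x+y [0.516  0.3835 0.0184] 0.000815364939371258
jig -x-y [0.5351 0.1824 0.0203] 0.0034332698057768156
spindle [0.5621 0.3494 0.096 ] 0.0012778188661462572
pose [0.5775 0.2883 0.1002] deg 5.739937772786099 res [ 0.0483  0.0792  0.0493 -0.3853 -0.4083  0.3484  0.3132 -0.039 ]
pose [ 0.4947 -0.2102 -0.2001] deg -11.4638882594412 res [ 0.5797 -0.7585  0.0944 -0.6502 -0.4795  0.2898 -0.2063  1.1345]
pose [ 0.4947 -0.2098 -0.202 ] deg -11.57631555192171 res [ 0.5098 -0.8071  0.0012 -0.5797 -0.2745  0.3625 -0.2426  1.0329]
pose [ 0.4947 -0.2093 -0.2043] deg -11.705068728266575 res [ 0.4292 -0.8625 -0.1064 -0.4988 -0.0391  0.4466 -0.2853  0.9155]
```

```bash
cat >> h.py <<'E'
np.set_printoptions(precision=4,suppress=True)
def Rt(yaw,tilt=0):  # tool: y along (yaw-rotated) +y, z down; tilt: pitch about y, z leaning to +x
    z=np.array([np.sin(tilt),0,-np.cos(tilt)]);y=np.array([0,1,0.]);x=np.cross(y,z)
    return R.from_euler('z',yaw)*R.from_matrix(np.c_[x,y,z])
def inc(p,Rg,p0=None,R0=None):
    if p0 is None: s=read_state();p0=s['ee_pos'];R0=R.from_quat(s['eef_rot'])
    v=(R0.inv()*Rg).as_rotvec();d=R0.inv().apply(np.array(p)-p0)
    print('rot',v.round(3),'shift',d.round(4),'rows',max(np.linalg.norm(v)/.15,np.linalg.norm(d)/.05).round(1)); return p,Rg
E
python3 - <<'E'
from h import *
Rg=Rt(-.195,np.radians(12))
n=-Rg.as_matrix()[:,2];T=np.array([.4763,-.2724,.0345]);print(n)
a=inc([.50,.2,.25],Rt(-.33))
b=inc(T+.12*n,Rg,*a)
E
```

```text
[-0.204   0.0403  0.9781]
rot [-0.001  0.    -0.001] shift [-0.4079 -0.2731 -0.0278] rows 9.8
rot [-0.014 -0.209 -0.135] shift [-0.1059 -0.4579  0.0981] rows 9.6
```

>>> {"fn": "play_rows", "kwargs": {"increments": "0 0 0 -0.2 -0.14 -0.028 0.6; 0 0 0 -0.41 -0.273 -0.028 0.6; 0 0 0 -0.41 -0.273 -0.028 0.6; 0 0 0 -0.41 -0.273 -0.028 0.6; 0 0 0 -0.41 -0.273 -0.028 0.6; 0 0 0 -0.41 -0.273 -0.028 0.6; 0 0 0 -0.41 -0.273 -0.028 0.6; 0 0 0 -0.41 -0.273 -0.028 0.6"}}

```text
time: 0.9
ee_pos: [0.4459, 0.2719, 0.2459]
eef_rot: [0.165, 0.986, 0.0, -0.0]
ft_force: [2.1, 0.7, -0.5]
width: 0.0525
grip_force: 0.0
```

```bash
python3 - <<'E'
from h import *
Rg=Rt(-.195,np.radians(12));n=-Rg.as_matrix()[:,2];T=np.array([.4763,-.2724,.0345])
print(read_state()['ee_pos']);inc(T+.12*n,Rg)
E
```

```text
[0.4459 0.2719 0.2459]
rot [-0.014 -0.209 -0.135] shift [-0.1807 -0.5083  0.0939] rows 11.0
```

>>> {"fn": "play_rows", "kwargs": {"increments": "-0.014 -0.209 -0.135 -0.18 -0.508 0.094 0.6; -0.014 -0.209 -0.135 -0.18 -0.508 0.094 0.6; -0.014 -0.209 -0.135 -0.18 -0.508 0.094 0.6; -0.014 -0.209 -0.135 -0.18 -0.508 0.094 0.6; -0.014 -0.209 -0.135 -0.18 -0.508 0.094 0.6; -0.014 -0.209 -0.135 -0.18 -0.508 0.094 0.6; -0.014 -0.209 -0.135 -0.18 -0.508 0.094 0.6; -0.014 -0.209 -0.135 -0.18 -0.508 0.094 0.6"}}

```text
time: 1.7
ee_pos: [0.4484, -0.1222, 0.1767]
eef_rot: [0.097, 0.99, -0.01, 0.104]
ft_force: [1.2, 0.3, 1.1]
width: 0.0525
grip_force: 0.0
```

>>> {"fn": "play_rows", "kwargs": {"increments": "0 0 0 0 -0.1 0 0.6; 0 0 0 0 -0.1 0 0.6; 0 0 0 0 -0.1 0 0.6; 0 0 0 0 -0.1 0 0.6"}}

```text
time: 2.1
ee_pos: [0.4292, -0.219, 0.1769]
eef_rot: [0.098, 0.99, -0.01, 0.104]
ft_force: [0.5, -0.1, -0.3]
width: 0.0523
grip_force: 0.0
```

```bash
python3 - <<'E'
from h import *
Rg=Rt(-.195,np.radians(12));n=-Rg.as_matrix()[:,2];T=np.array([.4763,-.2724,.0345])
print(read_state()['ee_pos'],read_state()['width']);inc(T+.05*n,Rg);inc(T,Rg)
E
```

```text
[ 0.4292 -0.219   0.1769] 0.05225450588969557
rot [-0.    -0.    -0.003] shift [-0.0259 -0.0431  0.1011] rows 2.3
rot [-0.    -0.    -0.003] shift [-0.0259 -0.0431  0.1511] rows 3.2
```

>>> {"fn": "play_rows", "kwargs": {"increments": "0 0 -0.003 -0.026 -0.043 0.05 0.6; 0 0 -0.003 -0.026 -0.043 0.1 0.6; 0 0 -0.003 -0.026 -0.043 0.1 0.6; 0 0 -0.003 -0.026 -0.043 0.1 0.6"}}

```text
time: 2.5
ee_pos: [0.4645, -0.268, 0.0783]
eef_rot: [0.094, 0.991, -0.013, 0.097]
ft_force: [-0.8, 1.0, -0.1]
width: 0.0525
grip_force: 0.0
```

```bash
python3 - <<'E'
from h import *
a=snap('top','t1')['color'][:,:,::-1];b=snap('side','s1')['color'][:,:,::-1]
f=lambda im,x,y:cv2.resize(im[y:y+75,x:x+100],(400,300),interpolation=cv2.INTER_CUBIC)
cv2.imwrite('pics/c1.png',np.hstack([f(a,265,168),f(b,212,203)]))
Rg=Rt(-.195,np.radians(12));T=np.array([.4763,-.2724,.0345])
print(read_state()['ee_pos']);inc(T,Rg)
E
```

```text
[ 0.4656 -0.2689  0.0837]
rot [-0.002 -0.005  0.004] shift [-0.0009 -0.0013  0.0505] rows 1.0
```

View pics/c1.png

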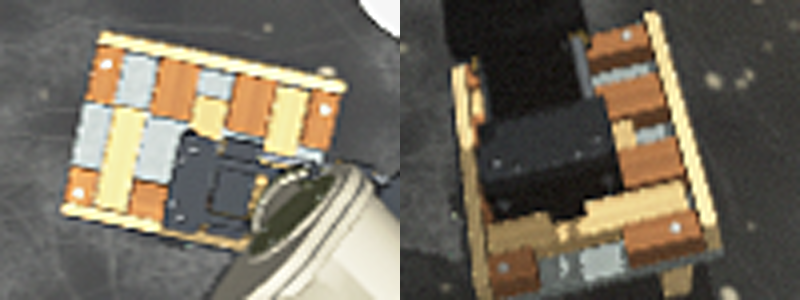

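The crops show the open gripper straddling the long strip, with a fingertip at crop pixel (563,232) beside the window. I'll descend slowly.

>>> {"fn": "play_rows", "kwargs": {"increments": "0 0 0 -0.001 -0.001 0.015 0.6; 0 0 0 -0.001 -0.001 0.03 0.6; 0 0 0 -0.001 -0.001 0.035 0.6; 0 0 0 -0.001 -0.001 0.04 0.6; 0 0 0 -0.001 -0.001 0.044 0.6; 0 0 0 -0.001 -0.001 0.048 0.6; 0 0 0 -0.001 -0.001 0.048 0.6; 0 0 0 -0.001 -0.001 0.048 0.6"}}

```text
time: 3.4
ee_pos: [0.4772, -0.2727, 0.0381]
eef_rot: [0.096, 0.99, -0.01, 0.104]
ft_force: [-0.2, 0.0, 0.7]
width: 0.0519
grip_force: 0.0
```

>>> {"fn": "play_rows", "kwargs": {"increments": "0 0 0 0 0 0 0.25; 0 0 0 0 0 0 0.25; 0 0 0 0 0 0 0.2; 0 0 0 0 0 0 0.2; 0 0 0 0 0 0 0.2; 0 0 0 0 0 0 0.2", "grip_force": 25}}

```text
time: 4.0
ee_pos: [0.4772, -0.2726, 0.038]
eef_rot: [0.095, 0.99, -0.01, 0.104]
ft_force: [-0.3, -0.5, 1.2]
width: 0.0258
grip_force: 25.0
```

>>> {"fn": "play_rows", "kwargs": {"increments": "0 0 0 0 0 -0.02 0.2; 0 0 0 0 0 -0.05 0.2; 0 0 0 0 0 -0.09 0.2; 0 0 0 0 0 -0.12 0.2; 0 0 0 0 0 -0.12 0.2; 0 0 0 0 0 -0.12 0.2"}}

```text
time: 4.6
ee_pos: [0.4536, -0.2665, 0.1557]
eef_rot: [0.095, 0.99, -0.008, 0.105]
ft_force: [0.3, 0.5, -0.3]
width: 0.0256
grip_force: 25.0
```

```bash
python3 - <<'E'
from h import *
s=read_state();print(s['ee_pos'],s['width'],s['ft_force']);Rg=Rt(.1)
a=inc([.50,.02,.13],Rg)
E
```

```text
[ 0.4536 -0.2665  0.1557] 0.02559210287223142 [ 0.2701  0.4725 -0.3008]
rot [-0.028  0.211 -0.29 ] shift [0.0141 0.29   0.0242] rows 5.8
```

>>> {"fn": "play_rows", "kwargs": {"increments": "0 0 0 0.014 0.04 0 0.2; 0 0 0 0.014 0.08 0 0.2; -0.028 0.211 -0.29 0.014 0.29 0.024 0.2; -0.028 0.211 -0.29 0.014 0.29 0.024 0.2; -0.028 0.211 -0.29 0.014 0.29 0.024 0.2; -0.028 0.211 -0.29 0.014 0.29 0.024 0.2; -0.028 0.211 -0.29 0.014 0.29 0.024 0.2; -0.028 0.211 -0.29 0.014 0.29 0.024 0.2"}}

```text
time: 5.4
ee_pos: [0.4988, 0.02, 0.1261]
eef_rot: [-0.051, 0.999, -0.003, -0.004]
ft_force: [0.1, -0.8, -0.2]
width: 0.0255
grip_force: 25.0
```

>>> {"fn": "play_rows", "kwargs": {"increments": "0 0 0 0 0 0 0.2; 0 0 0 0 0 0 0.2; 0 0 0 0 0 0 0.2"}}

```text
time: 5.7
ee_pos: [0.4994, 0.017, 0.1287]
eef_rot: [-0.048, 0.999, -0.001, -0.002]
ft_force: [-0.1, -0.7, -0.7]
width: 0.0258
grip_force: 25.0
```

```bash
python3 - <<'E'
from h import *
a=snap('top','t2')['color'][:,:,::-1];b=snap('side','s2')['color'][:,:,::-1]
f=lambda im,x,y:cv2.resize(im[y:y+100,x:x+133],(400,300),interpolation=cv2.INTER_CUBIC)
cv2.imwrite('pics/c2.png',np.hstack([f(a,200,150),f(b,180,140)]))
s=read_state();print(s['ee_pos'],s['width'],s['ft_force']);inc([.5,.02,.02],Rt(.1))
E
```

```text
[0.4996 0.0177 0.1289] 0.025652441191512013 [-0.1908  0.7963 -0.67  ]
rot [-0.002 -0.003 -0.003] shift [-0.001   0.0025  0.1089] rows 2.2
```

View pics/c2.png

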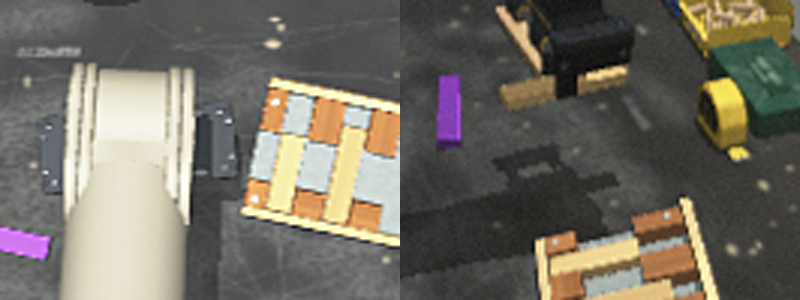

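The strip is held between the fingers in the side crop, from (505,95) to (630,75), and the other two strips stay in the rack. I'll lower it.

>>> {"fn": "play_rows", "kwargs": {"increments": "0 0 0 0 0 0.04 0.2; 0 0 0 0 0 0.08 0.2; 0 0 0 0 0 0.1 0.2; 0 0 0 0 0 0.11 0.2; 0 0 0 0 0 0.114 0.2; 0 0 0 0 0 0.114 0.2"}}

```text
time: 6.4
ee_pos: [0.4997, 0.0181, 0.0153]
eef_rot: [-0.049, 0.999, -0.001, -0.001]
ft_force: [0.3, -0.6, -0.4]
width: 0.0254
grip_force: 25.0
```

>>> {"fn": "play_rows", "kwargs": {"increments": "0 0 0 0 0 0.002 0.2; 0 0 0 0 0 0.003 0.2; 0 0 0 0 0 0.003 0.2"}}

```text
time: 6.7
ee_pos: [0.4995, 0.0184, 0.0122]
eef_rot: [-0.049, 0.999, -0.001, -0.001]
ft_force: [-0.6, 0.6, -1.1]
width: 0.0255
grip_force: 25.0
```

>>> {"fn": "play_rows", "kwargs": {"increments": "0 0 0 0 0 0.001 0.2; 0 0 0 0 0 0.002 0.2; 0 0 0 0 0 0.002 0.2"}}

```text
time: 7.0
ee_pos: [0.4992, 0.0182, 0.0097]
eef_rot: [-0.049, 0.999, -0.001, -0.002]
ft_force: [0.2, -0.1, -0.3]
width: 0.0258
grip_force: 25.0
```

>>> {"fn": "play_rows", "kwargs": {"increments": "0 0 0 0 0 0.001 0.2; 0 0 0 0 0 0.002 0.2; 0 0 0 0 0 0.002 0.2"}}

```text
time: 7.3
ee_pos: [0.4991, 0.0181, 0.0076]
eef_rot: [-0.049, 0.999, -0.001, -0.002]
ft_force: [0.3, -1.0, -0.6]
width: 0.0258
grip_force: 25.0
```

>>> {"fn": "play_rows", "kwargs": {"increments": "0 0 0 0 0 0.001 0.2; 0 0 0 0 0 0.002 0.2; 0 0 0 0 0 0.002 0.2"}}

```text
time: 7.6
ee_pos: [0.4991, 0.0181, 0.0056]
eef_rot: [-0.049, 0.999, -0.001, -0.002]
ft_force: [-1.4, 0.2, 0.8]
width: 0.0258
grip_force: 25.0
```

>>> {"fn": "play_rows", "kwargs": {"increments": "0 0 0 0 0 0.001 0.2; 0 0 0 0 0 0.001 0.2; 0 0 0 0 0 0.001 0.2"}}

```text
time: 7.9
ee_pos: [0.4993, 0.0182, 0.0052]
eef_rot: [-0.049, 0.999, -0.001, -0.002]
ft_force: [-4.7, -0.8, 8.9]
width: 0.0255
grip_force: 25.0
```

>>> {"fn": "play_rows", "kwargs": {"increments": "0 0 0 0 0 0.001 0.2; 0 0 0 0 0 0.001 0.2; 0 0 0 0 0 0.001 0.2"}}

```text
time: 8.2
ee_pos: [0.4994, 0.0181, 0.0049]
eef_rot: [-0.049, 0.999, -0.001, -0.002]
ft_force: [-8.7, -0.7, 22.8]
width: 0.0253
grip_force: 25.0
```

Contact with the bench. Release and move aside to look.

>>> {"fn": "play_rows", "kwargs": {"increments": "0 0 0 0 0 -0.001 0.4; 0 0 0 0 0 -0.001 0.6; 0 0 0 0 0 -0.001 0.6; 0 0 0 0 0 -0.001 0.6; 0 0 0 0 0 -0.03 0.6; 0 0 0 0 0 -0.08 0.6; 0 0 0 0 0 -0.12 0.6; 0 0 0 0 0 -0.15 0.6"}}

```text
time: 9.0
ee_pos: [0.5002, 0.0183, 0.1559]
eef_rot: [-0.049, 0.999, -0.001, -0.001]
ft_force: [0.5, 0.4, 0.7]
width: 0.0524
grip_force: 0.0
```

>>> {"fn": "play_rows", "kwargs": {"increments": "0 0 0 0 0.05 0 0.6; 0 0 0 0 0.1 0 0.6; 0 0 0 0 0.15 0 0.6; 0 0 0 0 0.2 0 0.6; 0 0 0 0 0.22 0 0.6; 0 0 0 0 0.22 0 0.6"}}

```text
time: 9.6
ee_pos: [0.4771, 0.2409, 0.1527]
eef_rot: [-0.052, 0.999, -0.002, -0.002]
ft_force: [-0.6, -0.7, 0.8]
width: 0.0519
grip_force: 0.0
```

```bash
python3 - <<'E'
from h import *
t=snap('top','t3');s=snap('side','s3')
x,y=215,170
im=cv2.resize(t['color'][y:y+75,x:x+100,::-1],(800,600),interpolation=cv2.INTER_CUBIC)
uv0=proj(t,[[.4991,.0181,.014]]);print(uv0)
m=cv2.inRange(cv2.cvtColor(im,cv2.COLOR_BGR2HSV),(15,50,120),(35,255,255))
n,l,st,ce=cv2.connectedComponentsWithStats(m)
k=max((i for i in range(1,n) if st[i,4]>1000),key=lambda i:-np.linalg.norm((ce[i]+.5)/8-.5+[x,y]-uv0[0]))
c=max(cv2.findContours((l==k).astype(np.uint8),0,cv2.CHAIN_APPROX_NONE)[0],key=cv2.contourArea)
r=cv2.minAreaRect(c);b=(cv2.boxPoints(r)+.5)/8-.5+[x,y];P=plane(t,b,.014);print(b,P)
for i in range(4):print(np.linalg.norm(P[i]-P[i-1]))
print('centre',P.mean(0),read_state()['ee_pos'])
cv2.drawContours(im,[cv2.boxPoints(r).astype(int)],0,(0,0,255),1)
sb=cv2.resize(s['color'][140:240,180:313,::-1],(400,300));cv2.imwrite('pics/c3.png',np.hstack([cv2.resize(im,(400,300)),sb]))
E
```

```text
[[246.249  203.2969]]
[[239.4282 182.4954]
 [248.5824 181.7108]
 [251.9072 220.5008]
 [242.753  221.2855]] [[ 0.5696  0.0419  0.014 ]
 [ 0.5726  0.0109  0.014 ]
 [ 0.4412 -0.0015  0.014 ]
 [ 0.4382  0.0293  0.014 ]]
0.13196941854727015
0.031205781003909888
0.1319727137238596
0.03099361445920781
centre [0.5054 0.0201 0.014 ] [0.4782 0.2366 0.1529]
```

View pics/c3.png

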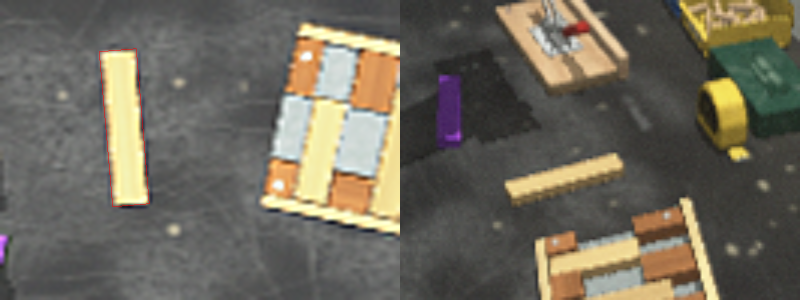

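Strip lies flat on the bench, box (239,182)-(253,221) in the top image; released. Now regrip near the low (robot-side) end.

```bash
python3 - <<'E'
from h import *
inc([.4549,.0138,.08],Rt(.098));inc([.4549,.0138,.004],Rt(.098),np.array([.4549,.0138,.08]),Rt(.098))
E
```

```text
rot [-0.004 -0.004  0.   ] shift [ 0.0448 -0.2192  0.0739] rows 4.7
rot [0. 0. 0.] shift [0.    0.    0.076] rows 1.5
```

>>> {"fn": "play_rows", "kwargs": {"increments": "-0.004 -0.004 0 0.045 -0.219 0.03 0.6; -0.004 -0.004 0 0.045 -0.219 0.03 0.6; -0.004 -0.004 0 0.045 -0.219 0.03 0.6; -0.004 -0.004 0 0.045 -0.219 0.03 0.6; -0.004 -0.004 0 0.045 -0.219 0.03 0.6; -0.004 -0.004 0 0.045 -0.219 0.074 0.6; -0.004 -0.004 0 0.045 -0.219 0.074 0.6; -0.004 -0.004 0 0.045 -0.219 0.074 0.6"}}

```text
time: 10.5
ee_pos: [0.4538, 0.0135, 0.0801]
eef_rot: [-0.048, 0.999, -0.0, -0.001]
ft_force: [0.1, 0.2, 1.3]
width: 0.0523
grip_force: 0.0
```

```bash
python3 - <<'E'
from h import *
print(read_state()['ee_pos']);inc([.4549,.0138,.004],Rt(.098))
E
```

```text
[0.4538 0.0135 0.0801]
rot [-0.001 -0.002 -0.002] shift [-0.0012  0.0002  0.0761] rows 1.5
```

>>> {"fn": "play_rows", "kwargs": {"increments": "0 0 -0.002 -0.001 0 0.03 0.6; 0 0 -0.002 -0.001 0 0.055 0.6; 0 0 -0.002 -0.001 0 0.065 0.6; 0 0 -0.002 -0.001 0 0.07 0.6; 0 0 -0.002 -0.001 0 0.073 0.6; 0 0 -0.002 -0.001 0 0.076 0.6; 0 0 -0.002 -0.001 0 0.076 0.6"}}

```text
time: 11.2
ee_pos: [0.4559, 0.0155, 0.0044]
eef_rot: [-0.05, 0.999, 0.001, 0.0]
ft_force: [0.6, -0.4, -0.2]
width: 0.052
grip_force: 0.0
```

>>> {"fn": "play_rows", "kwargs": {"increments": "0 0 0 0 0 0 0.2; 0 0 0 0 0 0 0.2; 0 0 0 0 0 0 0.2; 0 0 0 0 0 0 0.2; 0 0 0 0 0 0 0.2; 0 0 0 0 0 0 0.2", "grip_force": 30}}

```text
time: 11.8
ee_pos: [0.4556, 0.0152, 0.004]
eef_rot: [-0.05, 0.999, 0.001, 0.0]
ft_force: [-0.6, -0.5, 2.1]
width: 0.0253
grip_force: 29.9
```

>>> {"fn": "play_rows", "kwargs": {"increments": "0 0 0 0 0 -0.02 0.2; 0 0 0 0 0 -0.04 0.2; 0 0 0 0 0 -0.06 0.2; 0 0 0 0 0 -0.07 0.2; 0 0 0 0 0 -0.07 0.2"}}

```text
time: 12.3
ee_pos: [0.4563, 0.0155, 0.0749]
eef_rot: [-0.05, 0.999, 0.001, 0.001]
ft_force: [0.2, 0.3, -1.5]
width: 0.0258
grip_force: 29.9
```

```bash
cat >> h.py <<'E'
J=np.array([.5775,.2883]);JY=.1
jl=lambda P:R.from_euler('z',-JY).apply(np.asarray(P)-[*J,0])
jw=lambda x,y,z:R.from_euler('z',JY).apply([x,y,z])+[*J,0]
E
python3 - <<'E'
from h import *
t=load('top0');u=np.array([(97+.5)/4-.5+120,(147.5)/4-.5+145])
print('foot',jl(plane(t,[u],.06)))
im=cv2.resize(t['color'][165:200,130:165,::-1],None,fx=8,fy=8,interpolation=cv2.INTER_CUBIC)
m=(im.max(2)<70).astype(np.uint8);n,l,st,ce=cv2.connectedComponentsWithStats(m)
for i in range(1,n):
    if st[i,4]>150:print(st[i],((ce[i]+.5)/8-.5+[130,165]).round(2),jl(plane(t,[(ce[i]+.5)/8-.5+[130,165]],.06)))
p=jw(-.1773,.068,.15);a=inc(p,Rt(.1));b=inc(jw(-.1773,.068,.031),Rt(.1),*a);print(p)
E
```

```text
foot [[-0.0043  0.07    0.06  ]]
[ 46   0  66   5 309] [139.37 164.8 ] [[0.0524 0.0812 0.06  ]]
[ 38  14   7  31 160] [134.69 168.22] [[0.0424 0.0976 0.06  ]]
[ 45  53   8  31 151] [135.67 172.88] [[0.0265 0.0954 0.06  ]]
[108 146  24  11 221] [144.46 183.42] [[-0.0112  0.0686  0.06  ]]
[206 250  66   8 451] [159.53 196.23] [[-0.0582  0.0217  0.06  ]]
[111 258  69   6 330] [147.62 197.13] [[-0.0576  0.0613  0.06  ]]
rot [0.003 0.002 0.001] shift [ 0.0291  0.3276 -0.0743] rows 6.7
rot [0. 0. 0.] shift [0.    0.    0.119] rows 2.4
[0.3943 0.3383 0.15  ]
```

>>> {"fn": "play_rows", "kwargs": {"increments": "0 0 0 0 0.01 -0.05 0.2; 0.003 0.002 0 0.029 0.328 -0.074 0.2; 0.003 0.002 0 0.029 0.328 -0.074 0.2; 0.003 0.002 0 0.029 0.328 -0.074 0.2; 0.003 0.002 0 0.029 0.328 -0.074 0.2; 0.003 0.002 0 0.029 0.328 -0.074 0.2; 0.003 0.002 0 0.029 0.328 -0.074 0.2; 0.003 0.002 0 0.029 0.328 -0.074 0.2"}}

```text
time: 13.1
ee_pos: [0.3913, 0.3432, 0.1473]
eef_rot: [-0.053, 0.999, -0.001, -0.001]
ft_force: [0.2, 0.3, -1.2]
width: 0.0257
grip_force: 29.9
```

>>> {"fn": "play_rows", "kwargs": {"increments": "0 0 0 0 0 0.04 0.2; 0 0 0 0 0 0.07 0.2; 0 0 0 0 0 0.1 0.2; 0 0 0 0 0 0.105 0.2; 0 0 0 0 0 0.105 0.2"}}

```text
time: 13.6
ee_pos: [0.3935, 0.3371, 0.0426]
eef_rot: [-0.05, 0.999, -0.002, -0.001]
ft_force: [0.9, 0.4, 0.3]
width: 0.0257
grip_force: 29.9
```

```bash
python3 - <<'E'
from h import *
s=read_state();print(s['ee_pos'],jl(s['ee_pos']),R.from_quat(s['eef_rot']).as_matrix()[:,1:])
a=snap('top','t4')['color'][:,:,::-1];b=snap('side','s4')['color'][:,:,::-1]
f=lambda im,x,y:cv2.resize(im[y:y+75,x:x+100],(400,300),interpolation=cv2.INTER_CUBIC)
cv2.imwrite('pics/c4.png',np.hstack([f(a,110,150),f(b,165,110)]))
inc(jw(-.1773,.0685,.032),Rt(.1));inc(jw(-.0803,.0685,.031),Rt(.1))
E
```

```text
[0.3935 0.3371 0.0426] [-0.1782  0.067   0.0426] [[-0.0994 -0.0025]
 [ 0.995  -0.0041]
 [-0.0038 -1.    ]]
rot [-0.001 -0.001 -0.   ] shift [0.0001 0.0003 0.0124] rows 0.2
rot [-0.001 -0.001 -0.   ] shift [-0.0969  0.0003  0.0134] rows 2.0
```

View pics/c4.png

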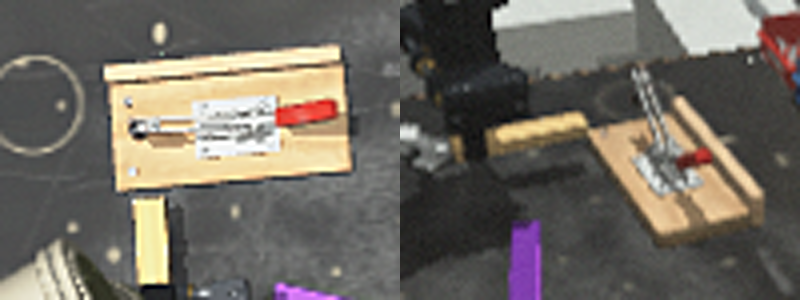

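In the top crop the strip's far end is at (150,197), in line with the foot at (138,127). In the side crop it is level, above the jig base. I'll measure the offset precisely.

```bash
python3 - <<'E'
from h import *
t=load('t4');x,y=110,150
im=cv2.resize(t['color'][y:y+75,x:x+100,::-1],None,fx=8,fy=8,interpolation=cv2.INTER_CUBIC)
h=cv2.cvtColor(im,cv2.COLOR_BGR2HSV)
m=cv2.inRange(h,(15,50,130),(35,255,255))
for r in(410,430,450,470,490,510):
    c=np.where(m[r,200:400])[0]+200
    P=jl(plane(t,[((c[0]-.0)/8-.5+x,(r+.5)/8-.5+y),((c[-1]+1)/8-.5+x,(r+.5)/8-.5+y)],.0526));print(r,P[:,:2].ravel(),P[:,1].mean())
c=[np.where(m[380:440,q])[0][0]+380 for q in(275,290,305,320)];print(c)
print(jl(plane(t,[((300.5)/8-.5+x,np.median(c)/8-.5+y)],.0526)))
# foot: dark pixels near (276,254) in 8x
q=(h[225:290,250:310,2]<80);yy,xx=np.where(q);print(q.sum(),xx.mean()+250,yy.mean()+225,xx.min()+250,xx.max()+250,yy.min()+225,yy.max()+225)
for z in(.055,.07):print(jl(plane(t,[((xx.mean()+250.5)/8-.5+x,(yy.mean()+225.5)/8-.5+y)],z)))
# jig base near edge, fence far edge ends columns -> check y extents at -x edge rows
for r in(330,345):
    c=np.where(m[r])[0];c=c[c<720];P=jl(plane(t,[(c[0]/8-.5+x,(r+.5)/8-.5+y),((c[-1]+1)/8-.5+x,(r+.5)/8-.5+y)],.018));print(r,P[:,:2].ravel(),P[:,1].mean())
E
```

```text
410 [-0.0677  0.0805 -0.0701  0.0543] 0.06736552999290618
430 [-0.076   0.0811 -0.0784  0.0545] 0.06776359079796393
450 [-0.0845  0.0792 -0.0868  0.053 ] 0.06608320138312926
470 [-0.0927  0.0798 -0.0952  0.0524] 0.0660689298586413
490 [-0.1011  0.0796 -0.1035  0.053 ] 0.06626284019062254
510 [-0.1074  0.1018 -0.1114  0.0577] 0.07976210009432347
[np.int64(395), np.int64(396), np.int64(395), np.int64(391)]
[[-0.0626  0.0652  0.0526]]
366 274.92896174863387 264.07103825136613 260 292 244 277
[[-0.0077  0.0712  0.055 ]]
[[-0.0095  0.0679  0.07  ]]
330 [-0.0296  0.1012 -0.048  -0.1004] 0.0003822784197371129
345 [-0.0359  0.1017 -0.0518 -0.072 ] 0.014814180311918834
```

>>> {"fn": "play_rows", "kwargs": {"increments": "0 0 0 0 0.002 0.012 0.2; 0 0 0 -0.02 0.002 0.012 0.2; 0 0 0 -0.04 0.002 0.012 0.2; 0 0 0 -0.06 0.002 0.012 0.2; 0 0 0 -0.075 0.002 0.012 0.2; 0 0 0 -0.09 0.002 0.012 0.2; 0 0 0 -0.097 0.002 0.012 0.2; 0 0 0 -0.097 0.002 0.012 0.2"}}

```text
time: 14.5
ee_pos: [0.4907, 0.3499, 0.0312]
eef_rot: [-0.05, 0.999, -0.001, -0.0]
ft_force: [0.0, -0.3, -0.4]
width: 0.0261
grip_force: 29.9
```

>>> {"fn": "play_rows", "kwargs": {"increments": "0 0 0 0 0 0.003 0.2; 0 0 0 0 0 0.005 0.2; 0 0 0 0 0 0.006 0.2; 0 0 0 0 0 0.006 0.2"}}

```text
time: 14.9
ee_pos: [0.4894, 0.35, 0.025]
eef_rot: [-0.05, 0.999, -0.001, -0.001]
ft_force: [1.1, -0.1, 0.0]
width: 0.026
grip_force: 29.9
```

```bash
python3 - <<'E'
from h import *
s=read_state();print(s['ee_pos'],jl(s['ee_pos']),s['ft_force'])
E
```

```text
[0.4894 0.35   0.025 ] [-0.0815  0.0702  0.025 ] [ 1.1081 -0.1069  0.0046]
```

>>> {"fn": "play_rows", "kwargs": {"increments": "0 0 0 0 -0.001 0.001 0.2; 0 0 0 0 -0.001 0.002 0.2; 0 0 0 0 -0.001 0.002 0.2"}}

```text
time: 15.2
ee_pos: [0.49, 0.3488, 0.0231]
eef_rot: [-0.05, 0.999, -0.001, -0.001]
ft_force: [0.3, 0.8, -0.6]
width: 0.0257
grip_force: 29.9
```

>>> {"fn": "play_rows", "kwargs": {"increments": "0 0 0 0 0 0.001 0.2; 0 0 0 0 0 0.001 0.2; 0 0 0 0 0 0.001 0.2"}}

```text
time: 15.5
ee_pos: [0.4901, 0.349, 0.0222]
eef_rot: [-0.05, 0.999, -0.001, -0.001]
ft_force: [-0.2, 0.1, -0.8]
width: 0.0256
grip_force: 29.9
```

>>> {"fn": "play_rows", "kwargs": {"increments": "0 0 0 0 0 0.001 0.2; 0 0 0 0 0 0.001 0.2; 0 0 0 0 0 0.001 0.2"}}

```text
time: 15.8
ee_pos: [0.4901, 0.3489, 0.0216]
eef_rot: [-0.05, 0.999, -0.001, -0.001]
ft_force: [-3.3, -1.0, 6.2]
width: 0.0258
grip_force: 30.0
```

>>> {"fn": "play_rows", "kwargs": {"increments": "0 0 0 0 0 0.001 0.2; 0 0 0 0 0 0.001 0.2; 0 0 0 0 0 0.001 0.2"}}

```text
time: 16.1
ee_pos: [0.4901, 0.3489, 0.0208]
eef_rot: [-0.05, 0.999, -0.001, -0.001]
ft_force: [-2.1, -1.8, 8.3]
width: 0.0253
grip_force: 30.0
```

>>> {"fn": "play_rows", "kwargs": {"increments": "0 0 0 -0.001 0 -0.001 0.2; 0 0 0 -0.002 0 -0.001 0.2; 0 0 0 -0.003 0 -0.001 0.2; 0 0 0 -0.003 0 -0.001 0.2"}}

```text
time: 16.5
ee_pos: [0.4931, 0.3493, 0.0212]
eef_rot: [-0.05, 0.999, -0.001, -0.001]
ft_force: [-2.0, 0.2, 2.8]
width: 0.0255
grip_force: 30.0
```

>>> {"fn": "play_rows", "kwargs": {"increments": "0 0 0 -0.001 0 0 0.2; 0 0 0 -0.001 0 0 0.2; 0 0 0 -0.001 0 0 0.2"}}

```text
time: 16.8
ee_pos: [0.4941, 0.3494, 0.0212]
eef_rot: [-0.05, 0.999, -0.001, -0.001]
ft_force: [-1.3, 0.5, 3.2]
width: 0.0255
grip_force: 30.0
```

>>> {"fn": "play_rows", "kwargs": {"increments": "0 0 0 -0.001 0 0 0.2; 0 0 0 -0.001 0 0 0.2; 0 0 0 -0.001 0 0 0.2"}}

```text
time: 17.1
ee_pos: [0.4951, 0.3495, 0.0212]
eef_rot: [-0.05, 0.999, -0.001, -0.001]
ft_force: [-1.6, 1.1, 2.8]
width: 0.0259
grip_force: 30.0
```

>>> {"fn": "play_rows", "kwargs": {"increments": "0 0 0 -0.001 0 0 0.2; 0 0 0 -0.001 0 0 0.2; 0 0 0 -0.001 0 0 0.2"}}

```text
time: 17.4
ee_pos: [0.4961, 0.3496, 0.0212]
eef_rot: [-0.05, 0.999, -0.001, -0.001]
ft_force: [-2.5, 0.6, 5.3]
width: 0.0257
grip_force: 30.0
```

>>> {"fn": "play_rows", "kwargs": {"increments": "0 0 0 -0.001 0 0 0.2; 0 0 0 -0.001 0 0 0.2; 0 0 0 -0.001 0 0 0.2"}}

```text
time: 17.7
ee_pos: [0.4961, 0.3496, 0.0212]
eef_rot: [-0.05, 0.999, -0.001, -0.002]
ft_force: [-7.8, -0.9, 9.7]
width: 0.0259
grip_force: 30.0
```

>>> {"fn": "play_rows", "kwargs": {"increments": "0 0 0 -0.001 0 0 0.2; 0 0 0 -0.001 0 0 0.2; 0 0 0 -0.001 0 0 0.2"}}

```text
time: 18.0
ee_pos: [0.4961, 0.3496, 0.0211]
eef_rot: [-0.05, 0.999, -0.001, -0.003]
ft_force: [-11.5, -2.8, 14.5]
width: 0.0255
grip_force: 30.0
```

>>> {"fn": "play_rows", "kwargs": {"increments": "0 0 0 0.0005 0 0 0.3; 0 0 0 0.001 0 0 0.5; 0 0 0 0.001 0 0 0.55; 0 0 0 0.001 0 0 0.55; 0 0 0 0.001 0 0 0.55; 0 0 0 0.001 0 -0.02 0.55; 0 0 0 0.001 0 -0.06 0.55; 0 0 0 0.001 0 -0.1 0.55"}}

```text
time: 18.8
ee_pos: [0.4969, 0.3493, 0.1218]
eef_rot: [-0.05, 0.999, -0.002, -0.001]
ft_force: [0.5, 0.2, -0.4]
width: 0.0478
grip_force: 0.0
```

>>> {"fn": "play_rows", "kwargs": {"increments": "0 0 0 0.05 0 -0.05 0.5; 0 0 0 0.1 0 -0.06 0.3; 0 0 0 0.15 -0.05 -0.06 0; 0 0 0 0.15 -0.1 -0.06 0; 0 0 0 0.15 -0.15 -0.06 0; 0 0 0 0.15 -0.15 -0.06 0"}}

```text
time: 19.4
ee_pos: [0.3626, 0.1828, 0.1814]
eef_rot: [-0.05, 0.999, 0.0, -0.001]
ft_force: [0.5, 0.7, -0.2]
width: 0.0113
grip_force: 0.0
```

```bash
python3 - <<'E'
from h import *
s=read_state();print(s['ee_pos'],s['width'],jl([.4961,.3496,.02]))
t=snap('top','t5');b=snap('side','s5')['color'][:,:,::-1]
f=lambda im,x,y:cv2.resize(im[y:y+75,x:x+100],(400,300),interpolation=cv2.INTER_CUBIC)
cv2.imwrite('pics/c5.png',np.hstack([f(t['color'][:,:,::-1],110,150),f(b,165,110)]))
E
```

```text
[0.3626 0.1828 0.1814] 0.011346030980646763 [-0.0749  0.0691  0.02  ]
```

View pics/c5.png

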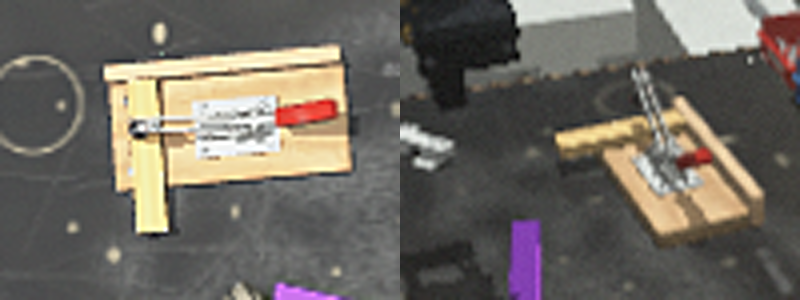

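```bash
python3 - <<'E'
from h import *
t=load('t5');x,y=110,150
im=cv2.resize(t['color'][y:y+75,x:x+100,::-1],None,fx=8,fy=8,interpolation=cv2.INTER_CUBIC)
h=cv2.cvtColor(im,cv2.COLOR_BGR2HSV).astype(int)
m=cv2.inRange(h.astype(np.uint8),(15,50,130),(35,255,255))
L=[]
for r in range(385,460,10):
    c=np.where(m[r,200:400])[0]+200
    P=jl(plane(t,[(c[0]/8-.5+x,(r+.5)/8-.5+y),((c[-1]+1)/8-.5+x,(r+.5)/8-.5+y)],.032)).mean(0);L.append(P[:2])
L=np.array(L);print(L,np.polyfit(*L.T,1))
r0=[np.where(m[440:500,q])[0][-1]+441 for q in(280,295,310,325)];print(jl(plane(t,[(302/8-.5+x,np.median(r0)/8-.5+y)],.032)))
s=read_state();print(h[160:330:20,300,:])
for r in(190,220):print(r,h[r,240:350:8,1:].tolist())
E
```

```text
[[-0.0568  0.0709]
 [-0.061   0.0712]
 [-0.0653  0.0698]
 [-0.0696  0.0695]
 [-0.0738  0.0698]
 [-0.0781  0.069 ]
 [-0.0822  0.0695]
 [-0.0866  0.0682]] [0.0813 0.0755]
[[-0.0901  0.0712  0.032 ]]
[[ 23  92 199]
 [ 26  81 251]
 [ 27  83 248]
 [ 27  87 246]
 [ 25   7 231]
 [ 94  10 210]
 [ 18 125 202]
 [ 26  86 247]
 [ 26  83 245]]
190 [[71, 253], [74, 217], [93, 225], [95, 251], [82, 245], [76, 245], [80, 245], [84, 247], [73, 255], [99, 193], [121, 129], [81, 212], [71, 255], [79, 242]]
220 [[85, 243], [92, 241], [86, 245], [90, 248], [88, 246], [75, 246], [83, 246], [89, 246], [83, 250], [95, 255], [121, 146], [100, 179], [87, 255], [87, 241]]
```

```bash
python3 - <<'E'
from h import *
t=load('t5');x,y=110,150
im=cv2.resize(t['color'][y:y+75,x:x+100,::-1],None,fx=8,fy=8,interpolation=cv2.INTER_CUBIC)
V=cv2.cvtColor(im,cv2.COLOR_BGR2HSV)[:,:,2].astype(float)
L=[]
for r in list(range(180,230,6))+list(range(290,360,6))+list(range(385,455,8)):
    g=np.diff(cv2.GaussianBlur(V[r:r+1],(9,1),2)[0]);a=290;k=a+np.argmin(g[a:360])
    P=jl(plane(t,[((k+1)/8-.5+x,(r+.5)/8-.5+y)],.032))[0];L.append(P[:2])
L=np.array(L);print(L.T,np.polyfit(*L.T,1),np.median(L[:,1]))
E
```

```text
[[ 0.0292  0.0267  0.0241  0.0214  0.0187  0.0162  0.0137  0.0111  0.0086
  -0.0177 -0.0202 -0.0227 -0.0253 -0.028  -0.0306 -0.0331 -0.0356 -0.0382
  -0.0407 -0.0432 -0.0457 -0.058  -0.0613 -0.0647 -0.0681 -0.0716 -0.0749
  -0.0784 -0.0817 -0.0851]
 [ 0.0583  0.0584  0.0586  0.0571  0.056   0.0562  0.0564  0.0566  0.0568
   0.0582  0.0584  0.0586  0.0584  0.0564  0.0562  0.0564  0.0566  0.0568
   0.0569  0.0571  0.0573  0.0578  0.058   0.0583  0.0573  0.0567  0.0573
   0.0563  0.0562  0.0564]] [0.0039 0.0573] 0.05703011574653444
```

```bash
python3 - <<'E'
from h import *
s=load('s5');g=cv2.cvtColor(s['color'],cv2.COLOR_RGB2GRAY)
# arm tip in side crop at about (636,70) -> pixel
u=np.array([(236.5)/4-.5+165,(68.5)/4-.5+110]);o,d=ray(s,[u]);lo=jl(o);ld=R.from_euler('z',-JY).apply(d[0])
k=(-.008-lo[0])/ld[0];print('side hit at jig x=-8',lo+k*ld)
top=lambda a:(-.008+.074*np.cos(a)-.019*np.sin(a),.043+.074*np.sin(a)+.019*np.cos(a))
for a in(.5,.55,.6,.66,.3,.2):print(a,top(a),proj(s,[jw(-.008,*top(a))]),u)
print(read_state()['joint_positions'])
for a in(.58,):
  for dy in(np.pi/2,-np.pi/2):
    y,z=top(a);inc(jw(-.008,y,.15),Rt(.1+dy))
E
```

```text
side hit at jig x=-8 [-0.008   0.0731  0.0916]
0.5 (np.float64(0.04783202434640772), np.float64(0.0951515585326281)) [[225.9787 128.6253]] [223.625 126.625]
0.55 (np.float64(0.045155757282720886), np.float64(0.09787682085999938)) [[226.2145 128.2877]] [223.625 126.625]
0.6 (np.float64(0.042346628508810526), np.float64(0.1004649197145165)) [[226.4653 127.9959]] [223.625 126.625]
0.66 (np.float64(0.03881020494330977), np.float64(0.10338049944448402)) [[226.7855 127.7077]] [223.625 126.625]
0.3 (np.float64(0.05708001626872938), np.float64(0.08301988858632563)) [[225.1948 130.4093]] [223.625 126.625]
0.2 (np.float64(0.06075020947514571), np.float64(0.07632279545781812)) [[224.9033 131.5417]] [223.625 126.625]
[-1.5159 -0.2801  0.8316  2.0824  0.213   1.2587  0.8965]
rot [ 0.004 -0.001 -1.574] shift [-0.2154  0.1277  0.0313] rows 10.5
rot [-0.001 -0.004  1.567] shift [-0.2154  0.1277  0.0313] rows 10.4
```

>>> {"fn": "play_rows", "kwargs": {"increments": "0 0 0.8 -0.1 0.06 0 0; 0 0 0.8 -0.1 0.06 0 0; 0 0 0.8 -0.1 0.06 0 0; 0 0 0.8 -0.1 0.06 0 0; 0 0 0.8 -0.1 0.06 0 0; 0 0 0.8 -0.1 0.06 0 0; 0 0 1.567 -0.215 0.128 0 0; 0 0 1.567 -0.215 0.128 0 0"}}

```text
time: 20.3
ee_pos: [0.5318, 0.3133, 0.1819]
eef_rot: [0.472, 0.882, 0.0, -0.001]
ft_force: [1.0, 0.3, 3.7]
width: 0.0003
grip_force: 0.0
```

```bash
python3 - <<'E'
from h import *
s=read_state();print(s['ee_pos'],s['width'],s['joint_positions']);inc(jw(-.008,.046,.15),Rt(.1-np.pi/2))
E
```

```text
[0.5318 0.3133 0.1819] 0.0003210176918363195 [-1.3732  0.5207  1.0582  1.5807 -0.4666  1.3163  0.3362]
rot [-0.001 -0.002  0.488] shift [-0.0018  0.0387  0.0319] rows 3.3
```

>>> {"fn": "play_rows", "kwargs": {"increments": "0 0 0.488 -0.002 0.039 0 0; 0 0 0.488 -0.002 0.039 0 0; 0 0 0.488 -0.002 0.039 0.02 0; 0 0 0.488 -0.002 0.039 0.032 0; 0 0 0.488 -0.002 0.039 0.032 0; 0 0 0.488 -0.002 0.039 0.032 0; 0 0 0.488 -0.002 0.039 0.032 0"}}

```text
time: 21.0
ee_pos: [0.5653, 0.3308, 0.1505]
eef_rot: [0.669, 0.743, -0.0, 0.0]
ft_force: [0.6, -0.6, 0.4]
width: 0.0007
grip_force: 0.0
```

```bash
python3 - <<'E'
from h import *
s=read_state();print(s['ee_pos'],jl(s['ee_pos']),s['joint_positions']);inc(jw(-.008,.046,.105),Rt(.1-np.pi/2));inc(jw(-.008,.061,.076),Rt(.1-np.pi/2))
E
```

```text
[0.5653 0.3308 0.1505] [-0.0079  0.0435  0.1505] [-1.325   0.6821  1.0966  1.5088 -0.6149  1.3296 -0.0666]
rot [-0.     0.001  0.004] shift [ 0.0025 -0.      0.0455] rows 0.9
rot [-0.     0.001  0.004] shift [0.0175 0.     0.0745] rows 1.5
```

>>> {"fn": "play_rows", "kwargs": {"increments": "0 0 0 0.0025 0 0.02 0; 0 0 0 0.0025 0 0.035 0; 0 0 0 0.003 0 0.042 0; 0 0 0 0.004 0 0.047 0; 0 0 0 0.005 0 0.05 0; 0 0 0 0.006 0 0.053 0; 0 0 0 0.007 0 0.055 0; 0 0 0 0.007 0 0.055 0"}}

```text
time: 21.8
ee_pos: [0.5644, 0.3382, 0.0949]
eef_rot: [0.67, 0.743, -0.001, 0.0]
ft_force: [-0.2, 2.2, 2.6]
width: 0.0003
grip_force: 1.3
```

>>> {"fn": "play_rows", "kwargs": {"increments": "0 0 0 0.002 0 0.003 0; 0 0 0 0.004 0 0.006 0; 0 0 0 0.005 0 0.009 0; 0 0 0 0.007 0 0.012 0; 0 0 0 0.008 0 0.014 0; 0 0 0 0.008 0 0.014 0"}}

```text
time: 22.4
ee_pos: [0.5632, 0.345, 0.0799]
eef_rot: [0.67, 0.742, -0.002, 0.0]
ft_force: [0.5, 0.6, 0.6]
width: 0.0007
grip_force: 0.1
```

>>> {"fn": "play_rows", "kwargs": {"increments": "0 0 0 0.001 0 0.001 0; 0 0 0 0.001 0 0.002 0; 0 0 0 0.001 0 0.002 0"}}

```text
time: 22.7
ee_pos: [0.5633, 0.346, 0.0784]
eef_rot: [0.67, 0.742, -0.001, 0.0]
ft_force: [0.9, 0.5, -0.2]
width: 0.0001
grip_force: 0.2
```

>>> {"fn": "play_rows", "kwargs": {"increments": "0 0 0 0 0 0.001 0; 0 0 0 0 0 0.0015 0; 0 0 0 0 0 0.0015 0"}}

```text
time: 23.0
ee_pos: [0.5633, 0.3464, 0.0771]
eef_rot: [0.67, 0.742, -0.001, 0.0]
ft_force: [-0.4, 0.3, 2.0]
width: 0.0001
grip_force: 1.0
```

>>> {"fn": "play_rows", "kwargs": {"increments": "0 0 0 0 0 0.001 0; 0 0 0 0 0 0.0015 0; 0 0 0 0 0 0.0015 0"}}

```text
time: 23.3
ee_pos: [0.5635, 0.3466, 0.0764]
eef_rot: [0.67, 0.742, -0.001, 0.0]
ft_force: [-3.0, -0.6, 8.4]
width: 0.0006
grip_force: 4.5
```

>>> {"fn": "play_rows", "kwargs": {"increments": "0 0 0 0 0 0.001 0; 0 0 0 0 0 0.001 0; 0 0 0 0 0 0.001 0"}}

```text
time: 23.6
ee_pos: [0.5635, 0.3467, 0.0761]
eef_rot: [0.67, 0.742, -0.0, -0.0]
ft_force: [-5.6, -0.2, 14.3]
width: 0.0004
grip_force: 7.3
```

>>> {"fn": "play_rows", "kwargs": {"increments": "0 0 0 0 0 0.001 0; 0 0 0 0 0 0.001 0"}}

```text
time: 23.8
ee_pos: [0.5637, 0.3468, 0.0758]
eef_rot: [0.67, 0.742, -0.0, -0.0]
ft_force: [-8.4, -1.4, 21.2]
width: 0.0005
grip_force: 10.2
```

>>> {"fn": "play_rows", "kwargs": {"increments": "0 0 0 0 0 -0.01 0; 0 0 0 0 0 -0.04 0; 0 0 0 0 0 -0.08 0; 0 0 0 0 0 -0.12 0; 0 0 0 0 0 -0.12 0; 0 -0 0 -0.05 -0.05 -0.15 0; 0 0 0 -0.1 -0.1 -0.15 0; 0 0 0 -0.15 -0.15 -0.15 0"}}

```text
time: 24.6
ee_pos: [0.4763, 0.2378, 0.2215]
eef_rot: [0.671, 0.741, -0.002, 0.002]
ft_force: [-0.4, -0.8, 5.0]
width: 0.0006
grip_force: 0.0
```

```bash
python3 - <<'E'
from h import *
print(read_state()['ee_pos'])
t=snap('top','t6');b=snap('side','s6')['color'][:,:,::-1]
f=lambda im,x,y:cv2.resize(im[y:y+75,x:x+100],(400,300),interpolation=cv2.INTER_CUBIC)
A=t['color'][:,:,::-1]
cv2.imwrite('pics/c6.png',np.vstack([np.hstack([f(A,110,150),f(b,165,110)]),np.hstack([cv2.resize(A,(400,300)),cv2.resize(b,(400,300))])]))
E
```

```text
[0.4763 0.2378 0.2215]
```

View pics/c6.png

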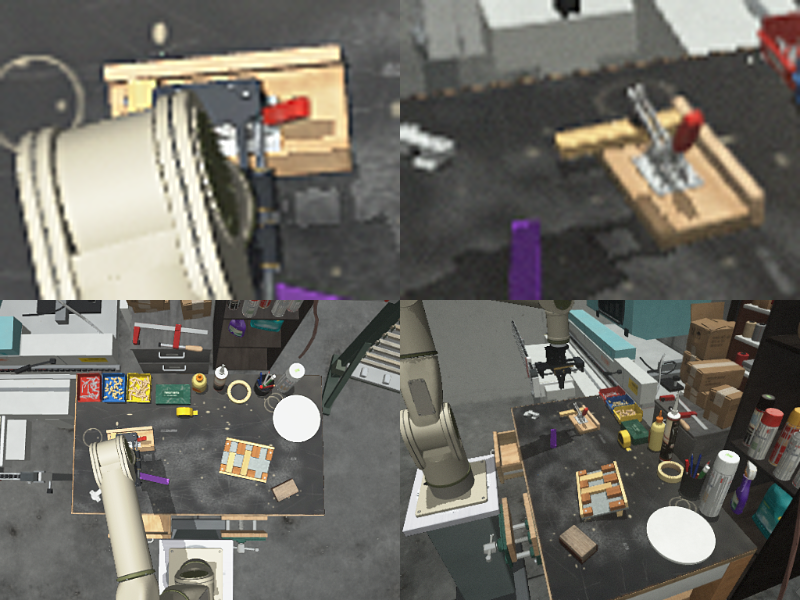

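The side crop shows the clamp arm lowered onto the strip at (650,115) and the red grip swung up. The strip is against the fence with its tail out at (560,140), and the other things are undisturbed.

>>> {"fn": "play_rows", "kwargs": {"increments": "0 0 0 0 0 -0.02 0; 0 0 0 0 0 -0.02 0; 0 0 0 0 0 -0.02 0; 0 0 0 0 0 -0.02 0"}}

```text
time: 25.1
ee_pos: [0.4768, 0.2402, 0.2417]
eef_rot: [0.671, 0.742, -0.001, 0.001]
ft_force: [-0.1, -0.5, 0.0]
width: 0.0008
grip_force: 0.0
```

```bash
python3 -c "
from bench import *
print(close_job())"
```

```text
the job is handed in; nothing more can be done
None
```

The longest strip was laid on the bench, regripped near its end, and now sits square against the jig's fence with the clamp foot pressed onto it; I handed the job in at about 25 s, and no verdict came back.

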